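# Load the sample jar onto the bottle roller and start it

### The job

Using only the fingertips, steadily roll the amber jar lying at the foot of the bottle roller's ramp up the ramp, never letting it run loose or roll back, until it drops between the two rubber rollers at the stop plate. Then press the round start button on the separate control box fully down and let it come up again. Do not pick the jar up, do not press start before the jar is in place, and leave the other things on the bench where they are.

Things in the scene. Friction and masses are not known exactly. Their poses are not given: they have to be found in the camera images.
- unit: Bottle roller with loading ramp, fixed, 303 mm long (x -136 to +167 mm), 126 mm wide. Origin on the bench under it; x horizontal, pointing uphill; y across; z up. Aluminium ramp slopes up along +x at 0.14 rad: surface 8 mm above the bench at x = -130 mm, 37 mm at x = +77 mm. Kerbs along its sides (inner faces 104 mm apart, 6 mm thick) stand 10 mm above the surface.
- foot (a point): Middle of the ramp's foot, at x = -130, y = 0, z = 8 mm of the unit, on the ramp surface. Right behind it a 6 mm thick lip across the ramp stands 6 mm above the surface and holds the jar; behind the lip (downhill) is open bench.
- cradle (a point): Where the jar's centre lies when seated: x = 108, y = 0, z = 63.5 mm of the unit. It then rests on two rubber rollers (radius 10 mm, axes along y at x = 90 and 126 mm, 29 mm high; the first is flush with the ramp), 2 mm off the stop plate. Over the first roller the jar drops 4 mm into the cradle and stays. Side cheeks here (x = 70 to 165 mm, 104 mm apart inside) are 47 mm high.
- stop (a point): Middle of the upright stop plate's top edge, on the face that looks downhill: x = 139, y = 0, z = 88 mm of the unit. Plate 126 mm wide, 6 mm thick, aluminium.
- jar: Straight amber glass jar with black screw cap lying across the ramp, 0.19 to 0.36 kg, smooth, low friction. Origin on its axis at mid-length; own y = axis (cap at +y), x and z turn as it rolls. Glass 58 mm diameter, y -46 to +28 mm; cap 54 mm, y +28 to +46 mm. Starts against the foot lip: centre at x = -116, z = 39 mm of the unit, axis along the unit's y. Let go on the slope it rolls back down.
- control: Control box of the roller, white, fixed to the bench, 90 x 85 mm, 42 mm high, on the left or right of the bench; origin on the bench under its middle. The round start button stands on the middle of its top.
- start (a joint): Travel of the start button in m: 0 up, 0.006 fully down; its spring pushes it back up, fully down takes about 5 N. It counts as pressed beyond 0.0045.
- start_top (a point): Middle of the start button's top face when up (moves with it); button 32 mm diameter, pressed straight down.
- meter: pH meter with dark screen and flat keys, white, fixed, 125 x 110 mm, up to 40 mm high, on the other side of the bench from the control box; not part of the job. Origin under its middle.
- amber_a: Standing amber bottle, 48 mm diameter, 95 mm high, beside the roller; origin at the centre of its underside. Leave alone.
- cup_a: Standing clear plastic cup, 64 mm diameter at the rim, 80 mm high, beside the roller; origin at the centre of its underside. Leave alone.
- white_a: Standing white plastic bottle, 42 mm diameter, 70 mm high, beside the roller; origin at the centre of its underside. Leave alone.
- spare_cap: Loose black screw cap, 54 mm diameter, 18 mm high, lying flat beside the roller; origin at the centre of its underside. Leave alone.
- amber_b: Standing amber bottle, 48 mm diameter, 95 mm high, near the robot; origin at the centre of its underside. Leave alone.
Not all that is in view belongs to the job. Leave any green or pink look-alike of the control alone.

How it is judged:
On the way, in this order (a step that is already met when the one before it is completed fails the run):
1. the jar lies between the rollers at the stop plate (x of jar in the frame of unit between 0.102 and 0.114 m and y of jar in the frame of unit between -0.012 and 0.012 m and z of jar in the frame of unit between 0.0605 and 0.0665 m and angle between the y axis of jar and the y axis of unit, either way round below 0.08 rad and linear speed of jar below 0.05 m/s), for 0.3 s.
2. the start button is pressed fully down (value of joint start above 0.0045 m), for 0.05 s.
At the end, for the whole second after the job is handed in: The jar rests between the two rollers at the stop plate (centre within 6 mm along the ramp, 12 mm across and 3 mm in height of the cradle point, axis within 0.08 rad of the rollers), still, and the start button has been pressed and has come up again (x of jar in the frame of unit between 0.102 and 0.114 m and y of jar in the frame of unit between -0.012 and 0.012 m and z of jar in the frame of unit between 0.0605 and 0.0665 m and angle between the y axis of jar and the y axis of unit, either way round below 0.08 rad and linear speed of jar below 0.02 m/s and angular speed of jar below 0.5 rad/s and value of joint start below 0.002 m); the robot touches nothing.
It fails at once if the jar runs loose on the ramp: it moves faster than 0.25 m/s before reaching the rollers (flicked up, or rolling back more than about 35 mm) (x of jar in the frame of unit below 0.08 m and linear speed of jar above 0.25 m/s).
It fails at once if the jar is lifted: its centre more than about 8 mm above its rolling path (z of jar in the frame of unit above 0.076 m or (x of jar in the frame of unit below -0.09 m and z of jar in the frame of unit above 0.051 m) or (x of jar in the frame of unit below -0.05 m and z of jar in the frame of unit above 0.0565 m) or (x of jar in the frame of unit below -0.01 m and z of jar in the frame of unit above 0.062 m) or (x of jar in the frame of unit below 0.04 m and z of jar in the frame of unit above 0.069 m)).
It fails at once if the jar is stood up or falls off the ramp (angle between jar's own y axis and vertical below 1.2 rad or z of jar in the frame of unit below 0.034 m or y of jar in the frame of unit above 0.03 m or y of jar in the frame of unit below -0.03 m).
It fails at once if start is pressed while the jar is not in place (value of joint start above 0.003 m and not (x of jar in the frame of unit between 0.098 and 0.118 m)).
It fails at once if a bystander (bottle, cup or cap) is moved more than 15 mm (distance of any of amber_a, cup_a, white_a, spare_cap, amber_b from where it was at the start of the episode above 0.015 m).
It also fails if it takes over 54 s, if anything falls off the work surface, if the arm or the gripper's body presses on something with over 40 N, if the wrist force passes 120 N, or if a joint passes its speed limit or range.

### The arm

A 7-joint arm with a two-finger parallel gripper is mounted at the origin on the work surface. World frame = base frame: x ahead of the robot, y to its left, z up, the work surface at z = 0. Lengths are in m, angles in rad, forces in N, time in s.
With the tool pointing down it reaches from about 0.425 to 1.025 m from the base axis. Payload 9.4 kg.
Tool frame: the origin (TCP) lies at the centre of the arm's flange, where the gripper is bolted on; the fingertips stand 186 mm ahead of it and the grasp point (between the pads) lies 167 mm ahead of it; z points along the fingers, y is the line along which they close (so a half turn about z gives the same grasp; the last joint's range is limited). The gripper opens to 93 mm and grips with 3 to 60 N. Pads are 15 mm wide; open, the fingers measure 128 mm over their backs; the gripper's body (75 mm by 188 mm) begins 65 mm behind the grasp point.
Start: joints at [-0.077, 0.599, -0.003, 1.599, 0.002, 0.943, -0.08], TCP at [0.725, 0, 0.405] pointing down, gripper open.
Joint ranges: [-2.57, 2.57], [-0.35, 1.97], [-1.29, 1.29], [0.11, 2.56], [-1.05, 4.19], [0.11, 1.86], [-2.63, 2.63]. Speed limits (rad/s): [2.22, 2.22, 3.01, 3.01, 3.14, 3.14, 3.14].

### API

Orientations are given as [roll, pitch, yaw] about the fixed x, y, z axes, in that order (R = Rz(yaw) Ry(pitch) Rx(roll)).
In Python, from station import telemetry, imaging, order gives the robot as it stands.
- The arm moves only by the tool move_arm, never from a script. Its arguments are lists of equal length, an entry for each row: "delta_pos": the shift along the tool's x, y, z normalised to -1 to 1, where 1 is 1000 mm, a list of three; "delta_rot": the turn, a rotation vector about the tool's x, y, z normalised to -1 to 1, where 1 is 90 degrees, a list of three; "fingers": the closure, from 0 (fully open) to 1 (shut). A call has 1 to 20 rows; each row is the pose to reach, as a shift and turn from the pose commanded when the call began, along the tool's axes at that moment; what a row does not reach only later rows make up. A row lasts 1/10 s, in which the tool goes at most 50 mm and 8.59 degrees, less where a joint would pass 70% of its speed; a pose out of reach is approached as far as the arm can. A call with a number of a shift or a turn outside -1 to 1 is refused whole. A call with a gripper value outside its range is refused whole. The fingers move at their own pace and stop on an object; "force" is the grip in N (left out, the last holds). Time passes only in rows, so rows that repeat a pose let the fingers close. It gives the time, the measured TCP pose, the force, the opening and the grip force at its end, in the units of the state.
- telemetry.read_state(): the state, without advancing time (a new reading comes with each control period).
- imaging.capture(name): name is "scene" or "side" or "wrist"; returns the picture (420x560x3 uint8, blue, green, red); there is no depth.
- imaging.camera_params(name): a dict with "mtx" (3x3 intrinsics, pixels), "extrinsics" (4x4, takes a point from camera to world coordinates). Camera axes: x right, y down, z forward; pixel columns grow to the right and rows downward; lengths in m; the calibration is good to about 2 mm. The wrist camera is an equidistant fisheye: a pixel r from the principal point sees the ray r / f radians off the axis. A picture is of the moment at which its call begins: read the wrist's pose just before it. camera_params takes no time and is no camera call; for the wrist camera it gives the pose at the moment of the call.
- order.sign_off(): hands the job in; it is judged then, once.
The state is a dict: "time_s": time; "joint_positions": joint angles; "qvel": joint speeds; "joint_efforts": joint torques, N m; "position": TCP position; "tcp_rot": TCP orientation; "wrist_force": force on the tool from outside, world axes, zero at the start; "wrist_torque": the same for the moment, N m; "finger_gap": finger opening in m; "grip_force": force on a finger pad.
Only numpy, scipy, OpenCV 4.12 (cv2) and the standard library are available. Lean on these libraries where they do the work, as an engineer would, in place of code of your own. Each camera call takes 0.05 s, during which the arm holds its last target. There are 200 camera calls.

## Working session

There is one attempt and no reset: what is moved stays moved. The work goes in short steps, Python scripts to look and compute and a tool call to move; the robot and the scene stay as the last step left them, time stands still between calls to the robot, and variables do not carry over. Pictures are saved under pics/ and viewed, at most 12 in all, crops included, and the job is handed in when it is done.

Besides the shell and the picture viewer there is one more tool, called after "Emit:" as name(argument=value, ...) on one line, values as JSON. move_arm: Moves the arm, as the interface text tells. Its arguments: {"type":"object","properties":{"delta_pos":{"type":"array","items":{"type":"array","items":{"type":"number","minimum":-1,"maximum":1}}},"delta_rot":{"type":"array","items":{"type":"array","items":{"type":"number","minimum":-1,"maximum":1}}},"fingers":{"type":"array","items":{"type":"number"}},"force":{"type":"number"}},"required":["delta_pos","delta_rot","fingers"]}

```bash
mkdir -p pics; python3 - <<'E'
from station import telemetry, imaging
import cv2,numpy as np
s=telemetry.read_state();print(s['time_s'],s['position'],s['tcp_rot'],s['finger_gap'])
for n in("scene","side"):
    im=imaging.capture(n);cv2.imwrite(f"pics/{n}0.png",im)
    p=imaging.camera_params(n);print(n,np.round(p['mtx'],1).tolist(),np.round(p['extrinsics'],3).tolist())
E
```

```text
0.0 [7.24808622e-01 2.97834427e-06 4.03847996e-01] [-3.14004247e+00  1.36123562e-04  1.57081151e+00] 0.09289857872368767
scene [[524.2, 0.0, 273.0], [0.0, 524.2, 208.5], [0.0, 0.0, 1.0]] [[0.649, 0.574, -0.499, 1.284], [0.761, -0.476, 0.441, -0.583], [0.015, -0.666, -0.746, 1.096], [0.0, 0.0, 0.0, 1.0]]
side [[428.1, 0.0, 274.1], [0.0, 428.1, 213.9], [0.0, 0.0, 1.0]] [[0.913, -0.312, 0.263, 0.293], [-0.408, -0.681, 0.609, -0.739], [-0.011, -0.663, -0.749, 0.994], [0.0, 0.0, 0.0, 1.0]]
```

View pics/scene0.png

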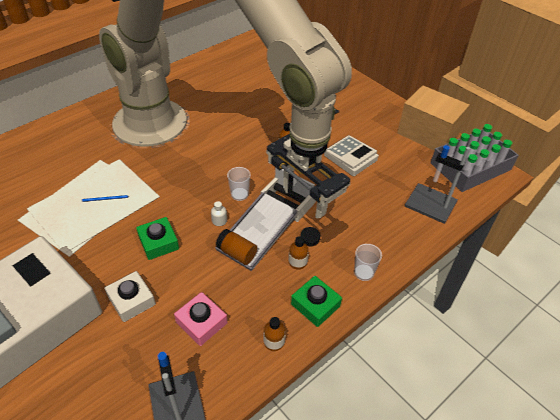

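View pics/side0.png

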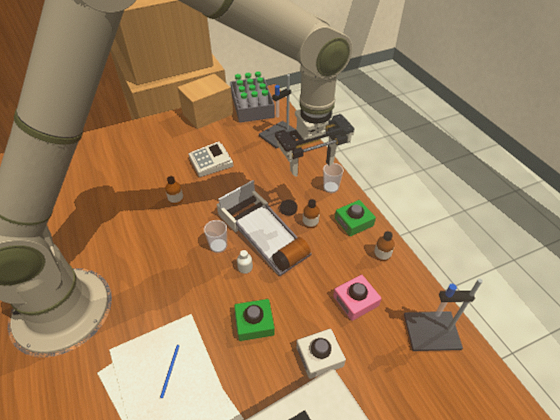

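Scene view: the jar is at (237,247), the ramp runs up-right to the rollers at about (295,185), the white control box is at (129,295), and green (157,237), green (316,300) and pink (201,317) are look-alikes. The meter is at (352,153). In the side view the jar is at (291,252), the stop plate at (237,195) and the white box at (320,352). The white box fits "control". I'll confirm it in an enlarged crop together with the unit.

```bash
python3 - <<'E'
import cv2,numpy as np
a=cv2.imread("pics/scene0.png");b=cv2.imread("pics/side0.png")
def crop(im,x,y,w,h,s):return cv2.resize(im[y:y+h,x:x+w],None,fx=s,fy=s,interpolation=cv2.INTER_CUBIC)
top=np.hstack([crop(a,205,165,130,110,3),crop(b,205,170,130,110,3)])
bot=np.hstack([crop(a,95,260,130,80,3),crop(b,285,315,130,80,3)])
cv2.imwrite("pics/crop1.png",np.vstack([top,bot]))
E
```

```text
(no output)
```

View pics/crop1.png

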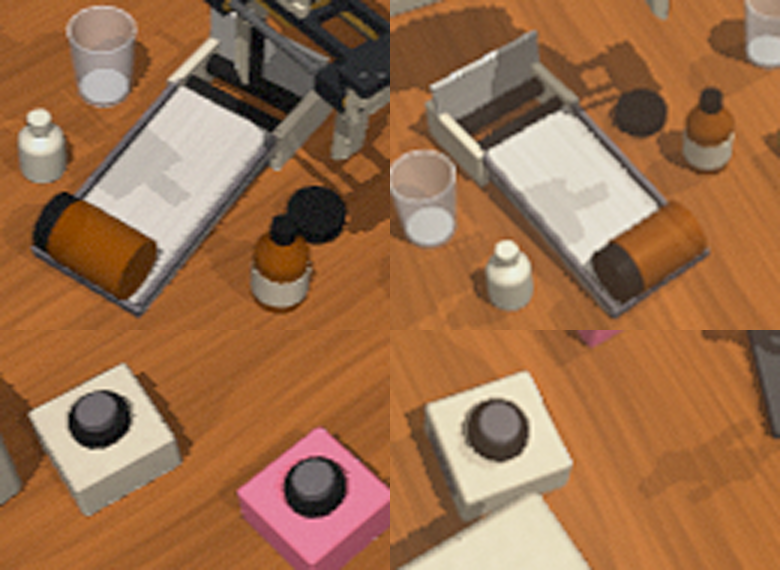

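The crop confirms the white box: a grey button on a white box, top centre near scene (127.7,287.3) and side (321.7,346.3). The unit's stop plate, cheeks, foot corners and jar (cap on the unit's +y side) are clear in both views.

```bash
cat > h.py <<'E'
import numpy as np
from station import imaging
P={n:imaging.camera_params(n) for n in("scene","side")}
def proj(n,X):
    p=P[n];E=np.linalg.inv(p['extrinsics']);c=E[:3,:3]@X+E[:3,3];q=np.array(p['mtx'])@c;return q[:2]/q[2]
def tri(a,b):
    A=[];B=[]
    for n,u in(("scene",a),("side",b)):
        E=np.array(P[n]['extrinsics']);d=E[:3,:3]@np.linalg.inv(P[n]['mtx'])@np.array([*u,1]);d/=np.linalg.norm(d)
        M=np.eye(3)-np.outer(d,d);A.append(M);B.append(M@E[:3,3])
    return np.linalg.solve(sum(A),sum(B))
E
python3 - <<'E'
from h import *
from scipy.optimize import least_squares
print("start",tri((127.7,287.3),(321.7,346.3)))
S=lambda x,y:(205+x/3,165+y/3); D=lambda x,y:(205+(x-390)/3,170+y/3)
obs=[("side",D(432,88),(.142,.063,.088)),("side",D(536,33),(.142,-.063,.088)),
("side",D(613,315),(-.136,.058,.0)),("side",D(708,253),(-.136,-.058,.0)),
("scene",S(35,254),(-.136,.058,.0)),("scene",S(140,314),(-.136,-.058,.0)),
("scene",S(185,82),(.08,.052,.037)),("side",D(553,108),(.08,-.052,.037)),
("scene",S(172,80),(.07,.055,.047)),("side",D(483,180),(.07,.058,.0))]
def f(p):
    c,s=np.cos(p[2]),np.sin(p[2]);r=[]
    for n,u,X in obs:
        W=np.array([p[0]+c*X[0]-s*X[1],p[1]+s*X[0]+c*X[1],X[2]]);r+=list(proj(n,W)-u)
    return np.array(r)
best=min((least_squares(f,[.7,-.1,y],loss="soft_l1") for y in(0,1.5,3,-1.5)),key=lambda r:r.cost)
print(best.x,np.degrees(best.x[2]));print(f(best.x).reshape(-1,2).round(1).tolist())
p=best.x;c,s=np.cos(p[2]),np.sin(p[2])
w=lambda X:np.array([p[0]+c*X[0]-s*X[1],p[1]+s*X[0]+c*X[1],X[2]])
for k,X in dict(jar=(-.116,0,.039),jcap=(-.116,.046,.039),jbot=(-.116,-.046,.039),cradle=(.108,0,.0635)).items():
    print(k,w(X).round(4),[((proj('scene',w(X))-[205,165])*3).round(0),((proj('side',w(X))-[205,170])*3+[390,0]).round(0)])
E
```

```text
start [ 0.55670924 -0.39017536  0.05275136]
[0.58526169 0.00229497 1.82628711] 104.63854372158765
[[-0.6, -1.7], [-0.9, -2.3], [0.4, 0.5], [0.1, -0.5], [-0.9, -0.3], [-0.2, 1.0], [-1.1, -0.3], [3.5, -2.7], [0.3, -0.5], [0.3, 0.6]]
jar [ 0.6146 -0.1099  0.039 ] [array([ 97., 242.]), array([649., 245.])]
jcap [ 0.5701 -0.1216  0.039 ] [array([ 55., 217.]), array([610., 271.])]
jbot [ 0.6591 -0.0983  0.039 ] [array([141., 267.]), array([687., 220.])]
cradle [0.558  0.1068 0.0635] [array([246.,  67.]), array([504.,  90.])]
```

Emit:
move_arm(delta_pos=[[-0.03,-0.02,0],[-0.07,-0.04,0.01],[-0.11,-0.06,0.025],[-0.145,-0.085,0.05],[-0.165,-0.096,0.07],[-0.165,-0.096,0.07],[-0.165,-0.096,0.07]], delta_rot=[[0,0,-0.05],[0,0,-0.1],[0,0,-0.14],[0,0,-0.163],[0,0,-0.163],[0,0,-0.163],[0,0,-0.163]], fingers=[0.68,0.68,0.68,0.68,0.68,0.68,0.68])

```text
time_s: 0.8
position: [0.629, -0.1652, 0.3344]
tcp_rot: [-3.141, -0.001, 1.826]
wrist_force: [0.3, -0.4, 0.4]
finger_gap: 0.0418
grip_force: 0.0
```

```bash
python3 - <<'E'
from station import telemetry, imaging
import cv2,numpy as np
s=telemetry.read_state();print(s['time_s'],s['position'],s['tcp_rot'],s['finger_gap'])
a=imaging.capture("side");b=imaging.capture("scene");w=imaging.capture("wrist")
c=lambda im,x,y:cv2.resize(im[y:y+150,x:x+200],None,fx=2,fy=2,interpolation=cv2.INTER_CUBIC)
cv2.imwrite("pics/m1.png",np.vstack([np.hstack([c(a,195,150),c(b,170,130)]),np.hstack([cv2.resize(w,(400,300)),np.zeros((300,400,3),np.uint8)])]))
E
```

```text
0.8 [ 0.62902961 -0.16520024  0.33436278] [-3.14094578e+00 -7.15207992e-04  1.82580084e+00] 0.04178634099638611
```

View pics/m1.png

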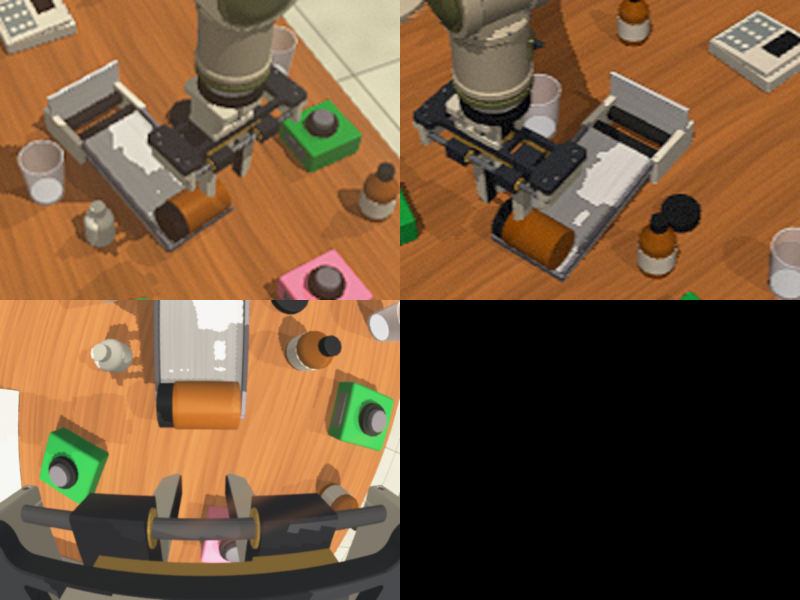

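The wrist view shows the jar at (203,405), square to the fingers and centred between them (about (205,490)). The scene view now shows the stop plate's top corners clear, at full-picture (276.5,166.5) and (315,184). I'll check the fit with these.

```bash
python3 - <<'E'
from h import *
L=tri((276.5,166.5),(219,196.5));R=tri((315,184),(253.5,181.3))
print(L,R,np.linalg.norm(L-R));M=(L+R)/2;c,s=np.cos(1.8263),np.sin(1.8263)
d=M-[.58526,.0023,0];print("stop mid in unit",c*d[0]+s*d[1],-s*d[0]+c*d[1],M[2])
v=L-R;print("yaw",np.arctan2(v[1],v[0])-np.pi/2+2*np.pi)
E
```

```text
[0.4923547  0.12623251 0.08543614] [0.611105   0.15773293 0.07995039] 0.12297968326635665
stop mid in unit 0.14362224584058156 -0.00286076565218666 0.08269326426529497
yaw 1.8300905495345532
```

Emit:
move_arm(delta_pos=[[0,0,0.02],[0,0,0.05],[0,0,0.08],[0,0,0.11],[0,0,0.121],[0,0,0.121],[0.004,0,0.121],[0.008,0,0.121],[0.012,0,0.121],[0.012,0,0.121]], delta_rot=[[0,0,0],[0,0,0],[0,0,0],[0,0,0],[0,0,0],[0,0,0],[0,0,0],[0,0,0],[0,0,0],[0,0,0]], fingers=[0.68,0.68,0.68,0.68,0.68,0.68,0.68,0.68,0.68,0.68])

```text
time_s: 1.95
position: [0.6261, -0.1525, 0.2147]
tcp_rot: [3.14, 0.0, 1.828]
wrist_force: [-0.3, -0.3, 0.2]
finger_gap: 0.0298
grip_force: 0.0
```

Emit:
move_arm(delta_pos=[[0.002,0,0],[0.004,0,0],[0.006,0,0],[0.008,0,0],[0.01,0,-0.001],[0.012,0,-0.001],[0.015,0,-0.001],[0.018,0,-0.001],[0.021,0,-0.002],[0.024,0,-0.002],[0.027,0,-0.002],[0.03,0,-0.003],[0.033,0,-0.003],[0.036,0,-0.003],[0.039,0,-0.004],[0.042,0,-0.004],[0.045,0,-0.004],[0.047,0,-0.004],[0.049,0,-0.005],[0.05,0,-0.005]], delta_rot=[[0,0,0],[0,0,0],[0,0,0],[0,0,0],[0,0,0],[0,0,0],[0,0,0],[0,0,0],[0,0,0],[0,0,0],[0,0,0],[0,0,0],[0,0,0],[0,0,0],[0,0,0],[0,0,0],[0,0,0],[0,0,0],[0,0,0],[0,0,0]], fingers=[0.68,0.68,0.68,0.68,0.68,0.68,0.68,0.68,0.68,0.68,0.68,0.68,0.68,0.68,0.68,0.68,0.68,0.68,0.68,0.68])

```text
time_s: 3.95
position: [0.6133, -0.1048, 0.2188]
tcp_rot: [-3.142, -0.0, 1.827]
wrist_force: [0.3, -1.7, 1.3]
finger_gap: 0.0297
grip_force: 0.7
```

```bash
python3 - <<'E'
from station import telemetry, imaging
import cv2,numpy as np
a=imaging.capture("side");w=imaging.capture("wrist")
c=lambda im,x,y:cv2.resize(im[y:y+150,x:x+200],None,fx=2,fy=2,interpolation=cv2.INTER_CUBIC)
cv2.imwrite("pics/m2.png",np.hstack([c(a,195,150),cv2.resize(w,(400,300))]))
E
```

```text
(no output)
```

View pics/m2.png

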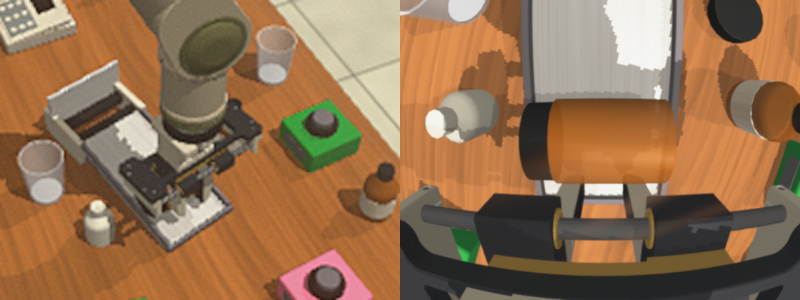

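The jar has left the lip and sits square against both fingertips (wrist view, 520–677 across). The push force is 1.7 N. I'll continue.

Emit:
move_arm(delta_pos=[[0.003,0,0],[0.007,0,-0.001],[0.011,0,-0.001],[0.015,0,-0.001],[0.019,0,-0.002],[0.023,0,-0.002],[0.027,0,-0.003],[0.031,0,-0.003],[0.035,0,-0.003],[0.039,0,-0.004],[0.043,0,-0.004],[0.047,0,-0.005],[0.051,0,-0.005],[0.055,0,-0.005],[0.059,0,-0.006],[0.063,0,-0.006],[0.067,0,-0.007],[0.071,0,-0.007],[0.074,0,-0.007],[0.076,0,-0.008]], delta_rot=[[0,0,0],[0,0,0],[0,0,0],[0,0,0],[0,0,0],[0,0,0],[0,0,0],[0,0,0],[0,0,0],[0,0,0],[0,0,0],[0,0,0],[0,0,0],[0,0,0],[0,0,0],[0,0,0],[0,0,0],[0,0,0],[0,0,0],[0,0,0]], fingers=[0.68,0.68,0.68,0.68,0.68,0.68,0.68,0.68,0.68,0.68,0.68,0.68,0.68,0.68,0.68,0.68,0.68,0.68,0.68,0.68])

```text
time_s: 6.05
position: [0.5939, -0.0311, 0.2266]
tcp_rot: [-3.141, -0.0, 1.827]
wrist_force: [0.2, -1.4, 1.5]
finger_gap: 0.0297
grip_force: 0.7
```

Emit:
move_arm(delta_pos=[[0.003,0,0],[0.007,0,-0.001],[0.011,0,-0.001],[0.015,0,-0.001],[0.019,0,-0.002],[0.023,0,-0.002],[0.027,0,-0.003],[0.031,0,-0.003],[0.035,0,-0.003],[0.039,0,-0.004],[0.043,0,-0.004],[0.047,0,-0.005],[0.051,0,-0.005],[0.055,0,-0.005],[0.059,0,-0.006],[0.062,0,-0.006],[0.065,0,-0.007],[0.067,0,-0.007],[0.069,0,-0.007],[0.07,0,-0.008]], delta_rot=[[0,0,0],[0,0,0],[0,0,0],[0,0,0],[0,0,0],[0,0,0],[0,0,0],[0,0,0],[0,0,0],[0,0,0],[0,0,0],[0,0,0],[0,0,0],[0,0,0],[0,0,0],[0,0,0],[0,0,0],[0,0,0],[0,0,0],[0,0,0]], fingers=[0.68,0.68,0.68,0.68,0.68,0.68,0.68,0.68,0.68,0.68,0.68,0.68,0.68,0.68,0.68,0.68,0.68,0.68,0.68,0.68])

```text
time_s: 8.05
position: [0.5762, 0.0366, 0.2346]
tcp_rot: [-3.141, -0.0, 1.827]
wrist_force: [0.2, -0.3, -0.4]
finger_gap: 0.0299
grip_force: 0.0
```

```bash
python3 - <<'E'
from station import telemetry, imaging
import cv2,numpy as np
s=telemetry.read_state();d=np.array(s['position'])-[.58526,.0023,0];c,t=np.cos(1.8263),np.sin(1.8263)
print("unit",c*d[0]+t*d[1],-t*d[0]+c*d[1],d[2]-.186)
a=imaging.capture("side");w=imaging.capture("wrist")
c=lambda im,x,y:cv2.resize(im[y:y+150,x:x+200],None,fx=2,fy=2,interpolation=cv2.INTER_CUBIC)
cv2.imwrite("pics/m3.png",np.hstack([c(a,195,150),cv2.resize(w,(400,300))]))
E
```

```text
unit 0.035429872253915654 0.0001056140744133665 0.048614253989228334
```

View pics/m3.png

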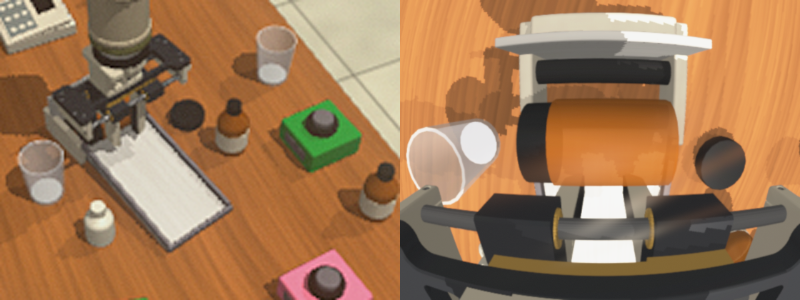

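The jar is nearly at the first roller, still square against the fingertips (wrist view, 517–680 across), with the second roller visible beyond it. Next is the last 35 mm.

Emit:
move_arm(delta_pos=[[0.002,0,0],[0.004,0,0],[0.006,0,0],[0.008,0,-0.001],[0.01,0,-0.001],[0.012,0,-0.001],[0.014,0,-0.001],[0.016,0,-0.001],[0.018,0,-0.002],[0.02,0,-0.002],[0.022,0,-0.002],[0.024,0,-0.002],[0.026,0,-0.002],[0.028,0,-0.003],[0.03,0,-0.003],[0.031,0,-0.003],[0.032,0,-0.003],[0.033,0,-0.003],[0.034,0,-0.003],[0.034,0,-0.003]], delta_rot=[[0,0,0],[0,0,0],[0,0,0],[0,0,0],[0,0,0],[0,0,0],[0,0,0],[0,0,0],[0,0,0],[0,0,0],[0,0,0],[0,0,0],[0,0,0],[0,0,0],[0,0,0],[0,0,0],[0,0,0],[0,0,0],[0,0,0],[0,0,0]], fingers=[0.68,0.68,0.68,0.68,0.68,0.68,0.68,0.68,0.68,0.68,0.68,0.68,0.68,0.68,0.68,0.68,0.68,0.68,0.68,0.68])

```text
time_s: 10.15
position: [0.5681, 0.0676, 0.238]
tcp_rot: [3.141, 0.002, 1.825]
wrist_force: [1.3, -6.0, 2.3]
finger_gap: 0.0298
grip_force: 3.3
```

```bash
python3 - <<'E'
from station import telemetry, imaging
import cv2,numpy as np
b=imaging.capture("scene");w=imaging.capture("wrist")
cv2.imwrite("pics/wr4.png",w)
c=lambda im,x,y:cv2.resize(im[y:y+150,x:x+200],None,fx=2,fy=2,interpolation=cv2.INTER_CUBIC)
cv2.imwrite("pics/m4.png",np.hstack([c(b,190,120),cv2.resize(w,(400,300))]))
E
```

```text
(no output)
```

View pics/m4.png

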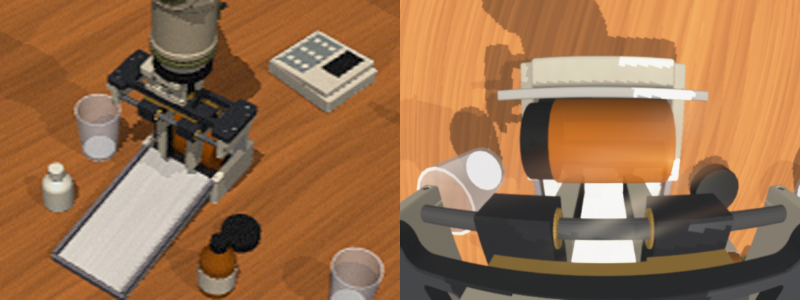

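The jar is in the cradle at the stop plate, and the 6 N push shows it is against the plate or the second roller. I'll back off gently, rise, and verify.

Emit:
move_arm(delta_pos=[[-0.001,0,0],[-0.002,0,0],[-0.003,0,0],[-0.005,0,0],[-0.008,0,0],[-0.015,0,0],[-0.025,0,0],[-0.04,0,-0.02],[-0.055,0,-0.06],[-0.065,0,-0.1],[-0.07,0,-0.12],[-0.07,0,-0.12]], delta_rot=[[0,0,0],[0,0,0],[0,0,0],[0,0,0],[0,0,0],[0,0,0],[0,0,0],[0,0,0],[0,0,0],[0,0,0],[0,0,0],[0,0,0]], fingers=[0.68,0.68,0.68,0.68,0.68,0.68,0.68,0.68,0.68,0.68,0.68,0.68])

```text
time_s: 11.45
position: [0.5863, -0.0006, 0.3609]
tcp_rot: [3.136, 0.002, 1.824]
wrist_force: [0.4, 0.7, -1.3]
finger_gap: 0.0296
grip_force: 0.0
```

```bash
python3 - <<'E'
from station import telemetry, imaging
import cv2,numpy as np
b=imaging.capture("side");w=imaging.capture("wrist")
s=telemetry.read_state();print(s['time_s'],s['position'],s['tcp_rot'])
d=np.array([.5567,-.3902,0])-s['position'];y=s['tcp_rot'][2]
print("to start, tool:",np.cos(y)*d[0]+np.sin(y)*d[1],np.sin(y)*d[0]-np.cos(y)*d[1])
c=lambda im,x,y:cv2.resize(im[y:y+150,x:x+200],None,fx=2,fy=2,interpolation=cv2.INTER_CUBIC)
cv2.imwrite("pics/m5.png",np.hstack([c(b,170,130),cv2.resize(w,(400,300))]))
E
```

```text
11.55 [0.58527064 0.00071325 0.35772641] [3.14102985e+00 1.90925313e-04 1.82599846e+00]
to start, tool: -0.37104006113004767 -0.12632783110978563
```

View pics/m5.png

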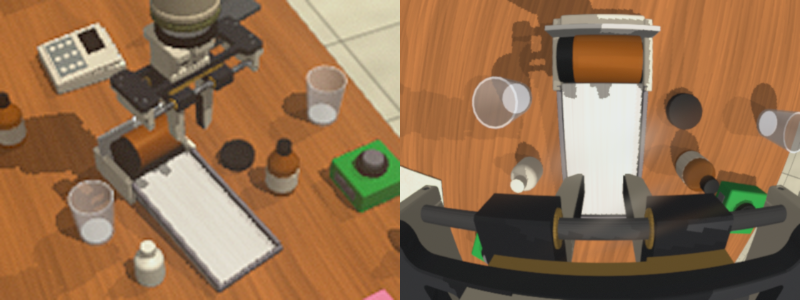

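The jar is seated square at the stop plate (wrist view, 557–643 across, plate 546–660). Before the press I'll check the height of the white machine next to the control box, using its corner at scene (99,290) and side (334,371).

```bash
python3 - <<'E'
from h import *
print(tri((99,290),(334,371)), tri((47,241),(278,421)))
E
```

```text
[ 0.54513148 -0.45510259  0.08353729] [ 0.38760628 -0.49933811  0.13263635]
```

Emit:
move_arm(delta_pos=[[-0.02,-0.007,0],[-0.06,-0.02,0],[-0.1,-0.034,0],[-0.14,-0.048,0],[-0.18,-0.061,0],[-0.22,-0.075,0],[-0.26,-0.088,0],[-0.3,-0.102,0],[-0.335,-0.114,0],[-0.36,-0.122,0],[-0.371,-0.126,0],[-0.371,-0.126,0],[-0.371,-0.126,0]], delta_rot=[[0,0,0],[0,0,0],[0,0,0],[0,0,0],[0,0,0],[0,0,0],[0,0,0],[0,0,0],[0,0,0],[0,0,0],[0,0,0],[0,0,0],[0,0,0]], fingers=[1,1,1,1,1,1,1,1,1,1,1,1,1])

```text
time_s: 12.85
position: [0.5579, -0.3878, 0.3567]
tcp_rot: [-3.141, -0.002, 1.828]
wrist_force: [-0.6, 0.4, 0.3]
finger_gap: 0.0006
grip_force: 0.0
```

```bash
python3 - <<'E'
from station import telemetry, imaging
import cv2,numpy as np
s=telemetry.read_state();print(s['time_s'],s['position'],s['tcp_rot'],s['finger_gap'])
w=imaging.capture("wrist");b=imaging.capture("scene")
cv2.imwrite("pics/m6.png",np.hstack([cv2.resize(b[200:380,30:270],(400,300)),cv2.resize(w,(400,300))]))
E
```

```text
12.85 [ 0.55787871 -0.38778674  0.35674484] [-3.14101586e+00 -1.97513388e-03  1.82823690e+00] 0.0005864911252024279
```

View pics/m6.png

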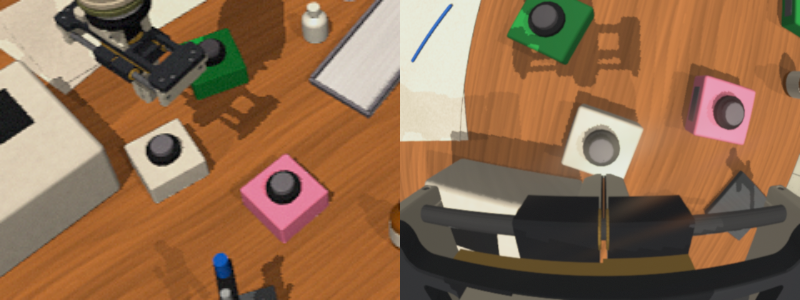

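The wrist view shows the white box with its grey button top at (201,147) in the half view, which is full (281,205). The white machine behind stays clear of the gripper's footprint. I'll check the button position by a wrist ray.

```bash
python3 - <<'E'
from station import imaging
from h import tri
import cv2,numpy as np
p=imaging.camera_params("wrist");E=np.array(p['extrinsics']);K=np.array(p['mtx'])
w=cv2.imread("pics/m6.png")[90:190,560:650]
g=cv2.resize(w,None,fx=1,fy=1).astype(int)
for u in((281.5,205),(281,207)):
    x=np.array([(u[0]-K[0,2])/K[0,0],(u[1]-K[1,2])/K[1,1]]);r=np.hypot(*x);d=E[:3,:3]@np.array([*(x/r*np.sin(r)),np.cos(r)])
    print((E[:3,3]+d*(.053-E[2,3])/d[2]).round(4))
print(E[:3,3],tri((30+162.5*.6,200+148*.6),(321.7,346.3)))
E
```

```text
[ 0.5561 -0.3892  0.053 ]
[ 0.5561 -0.3911  0.053 ]
[ 0.53909134 -0.31439403  0.33724739] [ 0.55760607 -0.39069351  0.05003424]
```

Emit:
move_arm(delta_pos=[[0,0,0.02],[0,0,0.05],[0,0,0.08],[0,0,0.1],[0,0,0.11],[0,0,0.112],[0,0,0.115],[0,0,0.118],[0,0,0.12],[0,0,0.122],[0,0,0.122]], delta_rot=[[0,0,0.08],[0,0,0.163],[0,0,0.163],[0,0,0.163],[0,0,0.163],[0,0,0.163],[0,0,0.163],[0,0,0.163],[0,0,0.163],[0,0,0.163],[0,0,0.163]], fingers=[1,1,1,1,1,1,1,1,1,1,1])

```text
time_s: 14.05
position: [0.5577, -0.3882, 0.2435]
tcp_rot: [3.139, -0.0, 1.571]
wrist_force: [-14.9, 15.7, 59.9]
finger_gap: 0.0005
grip_force: 30.1
```

A 60 N force is far more than the button should take. I'll back off straight up and look.

Emit:
move_arm(delta_pos=[[0,0,-0.005],[0,0,-0.01],[0,0,-0.02],[0,0,-0.02]], delta_rot=[[0,0,0],[0,0,0],[0,0,0],[0,0,0]], fingers=[1,1,1,1])

```text
time_s: 14.45
position: [0.558, -0.3901, 0.2578]
tcp_rot: [3.139, 0.002, 1.571]
wrist_force: [0.3, -0.6, -1.3]
finger_gap: 0.0004
grip_force: 0.0
```

```bash
python3 - <<'E'
from station import telemetry, imaging
import cv2,numpy as np
s=telemetry.read_state();print(s['time_s'],s['position'],s['tcp_rot'],s['wrist_force'])
w=imaging.capture("wrist");a=imaging.capture("side");b=imaging.capture("scene")
c=lambda im,x,y:cv2.resize(im[y:y+150,x:x+200],(400,300),interpolation=cv2.INTER_CUBIC)
cv2.imwrite("pics/m7.png",np.vstack([np.hstack([c(b,40,190),c(a,220,260)]),np.hstack([cv2.resize(w,(400,300)),c(a,170,130)])]))
E
```

```text
14.45 [ 0.55802268 -0.39007798  0.25780071] [3.13877670e+00 2.16937788e-03 1.57056807e+00] [ 0.26235465 -0.5988683  -1.25369903]
```

View pics/m7.png

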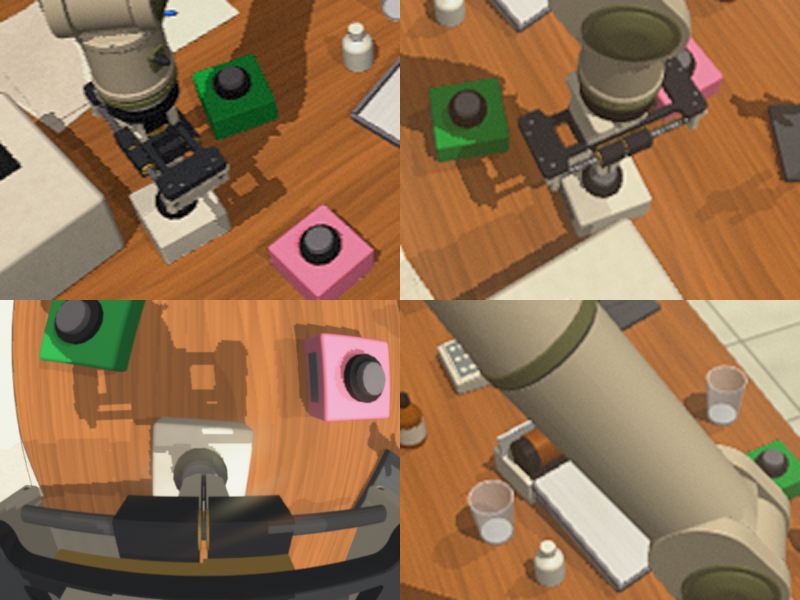

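The fingertips are right over the button, nothing else is in contact, and the jar is still seated (crop at (540,450)). The button evidently stands a little higher than triangulated, and the stop plate also read about 5 mm low, so the 60 N was the button bottoming out. I'll press again gently to confirm its travel.

Emit:
move_arm(delta_pos=[[0,0,0.003],[0,0,0.006],[0,0,0.008],[0,0,0.008],[0,0,0.008]], delta_rot=[[0,0,0],[0,0,0],[0,0,0],[0,0,0],[0,0,0]], fingers=[1,1,1,1,1])

```text
time_s: 15.1
position: [0.5575, -0.3895, 0.2477]
tcp_rot: [-3.141, -0.0, 1.571]
wrist_force: [-1.4, 0.3, 2.7]
finger_gap: 0.0004
grip_force: 1.5
```

Emit:
move_arm(delta_pos=[[0,0,0.002],[0,0,0.002],[0,0,0.002]], delta_rot=[[0,0,0],[0,0,0],[0,0,0]], fingers=[1,1,1])

```text
time_s: 15.4
position: [0.5574, -0.3895, 0.2458]
tcp_rot: [-3.141, 0.0, 1.571]
wrist_force: [-2.0, -0.0, 4.0]
finger_gap: 0.0001
grip_force: 2.0
```

Emit:
move_arm(delta_pos=[[0,0,0.002],[0,0,0.002],[0,0,0.002]], delta_rot=[[0,0,0],[0,0,0],[0,0,0]], fingers=[1,1,1])

```text
time_s: 15.7
position: [0.5574, -0.3894, 0.2444]
tcp_rot: [3.141, 0.0, 1.571]
wrist_force: [-2.7, 1.2, 10.2]
finger_gap: 0.0003
grip_force: 5.3
```

This is the spring's signature: 2.7 N, then 4.0 N, then a hard stop at 10 N, so the button is fully down. I'll retreat.

Emit:
move_arm(delta_pos=[[0,0,0],[0,0,-0.005],[0,0,-0.015],[0,0,-0.04],[0,0,-0.08],[0,0,-0.1],[0,0,-0.1],[0,0,-0.1],[0,0,-0.1],[0,0,-0.1]], delta_rot=[[0,0,0],[0,0,0],[0,0,0],[0,0,0],[0,0,0],[0,0,0],[0,0,0],[0,0,0],[0,0,0],[0,0,0]], fingers=[1,1,1,1,1,1,1,1,1,1])

```text
time_s: 16.7
position: [0.5573, -0.3892, 0.3424]
tcp_rot: [-3.14, -0.001, 1.571]
wrist_force: [-0.5, 0.6, 0.1]
finger_gap: 0.0007
grip_force: 0.0
```

```bash
python3 - <<'E'
from station import telemetry, imaging
import cv2,numpy as np
print(telemetry.read_state()['wrist_force'])
a=imaging.capture("side");b=imaging.capture("scene")
c=lambda im,x,y:cv2.resize(im[y:y+150,x:x+200],(400,300),interpolation=cv2.INTER_CUBIC)
cv2.imwrite("pics/m8.png",np.hstack([c(b,190,120),c(b,40,190)]))
E
```

```text
[-0.4674166   0.62565498  0.09313352]
```

View pics/m8.png

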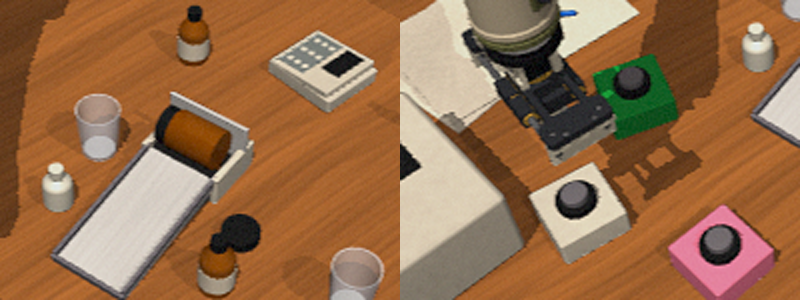

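The jar rests square in the cradle at (197,140), the button is up at (577,198), the bystanders are where they were, and the arm is clear. Handing in.

```bash
python3 -c "
from station import order
print(order.sign_off())"
```

```text
the job is handed in; nothing more can be done
None
```

The jar was rolled up into the cradle, the white control box's start button was pressed fully down and came back up, and the job is handed in at about 17 s; the first press bottomed out at about 60 N (button needs about 5 N), so I repeated it gently, and the sign-off returned no verdict.

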